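# Snap a camera onto its bracket and proof-pull it

## Robot

A 6-joint arm with a two-finger parallel gripper is mounted at the origin on the work surface. World frame = base frame: x ahead of the robot, y to its left, z up, the work surface at z = 0. Lengths are in m, angles in rad, forces in N, time in s.
With the tool pointing down it reaches from about 0.35 to 0.925 m from the base axis. Payload 6.4 kg.
Tool frame: the origin (TCP) lies between the finger pads; the fingertips stand 11 mm ahead of it and the grasp point (between the pads) lies 8 mm behind it (bot.tips_ahead is the distance from the TCP to the fingertips, in m); z points along the fingers, y is the line along which they close (so a half turn about z gives the same grasp; the last joint's range is limited). The gripper opens to 85 mm and grips with 20 to 120 N. Pads are 22 mm wide; open, the fingers measure 114 mm over their backs; the gripper's body (76 mm by 85 mm) begins 54 mm behind the grasp point. The pads swing forward as they close: fully open they stand 13 mm farther back than shut.
Start: joints at [-1.29, 0.245, 1.558, -0, 1.339, -0.174], TCP at [0.286, -0.584, 0.213] pointing down, gripper open.
Joint ranges: [-3.13, 3.13], [-1.02, 2.26], [0.13, 2.54], [-0.95, 4.09], [0.21, 2.88], [-2.74, 2.74]. Speed limits (rad/s): [2.57, 2.57, 3.14, 3.14, 3.14, 3.14].

## Interface

Orientations are given as a rotation vector (axis times angle).
In Python, from rig import bot, vision gives the robot as it stands.
- The arm moves only by the tool step_arm, never from a script. Its argument "motion" is a list of rows, each an object of numbers: "tx", "ty", "tz": the shift along the tool's x, y, z in m; "turn": the turn about the tool's z in degrees. A call has 1 to 12 rows; each row shifts and turns the commanded pose from where the row before left it, along the tool's axes as they then stand; what a row does not reach is not made up. A row lasts 1/12 s, in which the tool goes at most 41.7 mm and 7.16 degrees, less where a joint would pass 70% of its speed; a pose out of reach is approached as far as the arm can. A call with a gripper value outside its range is refused whole. "grip" is the closure in counts, from 0 (fully open) to 255 (shut), set as the call begins (left out, the last holds). The fingers move at their own pace and stop on an object; the grip force is fixed at half the most. Time passes only in rows, so rows that do not move let the fingers close. It gives the time, the measured TCP pose, the force, the opening and the grip force at its end, in the units of the state.
- bot.get_obs(): the state, without advancing time (a new reading comes with each control period).
- vision.get_image(name): name is "scene" or "side" or "wrist"; returns the picture (400x640x3 uint8, red, green, blue); there is no depth.
- vision.camera_params(name): a dict with "fx", "fy", "cx", "cy" (pixels), "distortion" ([k1, k2, p1, p2, k3] as OpenCV has them; the pictures are not rectified), "cam_to_world" (4x4, takes a point from camera to world coordinates). Camera axes: x right, y up, looking along -z (the intrinsics and any distortion apply to the point x, -y, -z); pixel columns grow to the right and rows downward; lengths in m; the calibration is good to about 2 mm. A picture is of the moment at which its call begins: read the wrist's pose just before it. camera_params takes no time and is no camera call; for the wrist camera it gives the pose at the moment of the call.
- bot.hand_in(): hands the job in; it is judged then, once.
Trained networks look in the newest picture that a camera, given by its name, has taken for a name from the list of things; names that differ only in an ending like _2 or _b are one class to them, and where a whole thing is asked for, a point or a joint stands for the part that bears it (a point fixed in the world has none). Each returns a list of dicts, best first, with "conf" (0 to 1); they miss things now and then, are a little off and sometimes report something else, mostly with a low value. They report only what shows in the picture. A call takes as long as a camera call. They do not tell look-alikes from the thing itself.
- vision.spot_in(query, camera): "extent" ([left, top, right, bottom] in pixels, round what is visible of it).
The state is a dict: "t": time; "qpos": joint angles; "qvel": joint speeds; "tau": joint torques, N m; "tcp_pos": TCP position; "orientation": TCP orientation; "wrist_force": force on the tool from outside, world axes, zero at the start; "wrist_torque": the same for the moment, N m; "width": opening from 0.0 (shut) to 1.0 (fully open); "grasp_force": force on a finger pad.
Only numpy, scipy, OpenCV 4.12 (cv2) and the standard library are available. Lean on these libraries where they do the work, as an engineer would, in place of code of your own. Each camera call takes 0.05 s, during which the arm holds its last target. There are 200 camera calls.

## Task

Take the white box camera out of the spares rack and press its stud gently down into the bracket socket on the proof stand until it snaps fully home. Then pull the camera straight up so that the stand's gauge shows about 12 N, hold that pull steadily for two seconds without ever passing 20 N, and let go, leaving the camera snapped in and upright with everything else on the desk undisturbed.

Things in the scene. Friction and masses are not known exactly. Their poses are not given: they have to be found in the camera images.
- camera: Loose white box camera, about 0.16 kg: a box 58 (x) x 46 (y) x 48 mm high on a metal stud, black round lens on its +x face standing out 6 mm. Origin on the stud's axis at the stud's bottom tip, z up along the stud; the top is at 94 mm. Starts upright in one of the rack's two wells, stud down, its flange resting on the rack, its yaw anywhere within about 45 degrees.
- camera_body (a point): Centre of the camera's box, 70 mm above the stud's tip. The box spans 46 to 94 mm above the tip. Grip it by its two flat y faces, 46 mm apart.
- stud_bead (a point): Point on the stud's axis in the middle of its bead, 11 mm above the tip. Heights above the tip: lead-in cone 0 to 9 mm (radius 5 growing to 11), bead of radius 11 from 9 to 13, thin stem of radius 7 from 13 to 41, round flange of radius 19 from 41 to 46.
- rack: Fixed plywood block, 90 (x) x 220 (y) x 46 mm high, origin under its centre, with two open wells of 27 mm diameter at y = -60 and +60 mm. One holds the camera, the other a blanking plug.
- plug: Blanking plug, a bystander: the same stud with a round white knob (radius 20 mm) instead of a box, its top 66 mm above its tip. Origin at its stud tip. Stays in its well.
- stand: Fixed proof stand on a steel base plate (x from -62 to +152 mm, 110 mm wide, 12 mm thick), origin under the axis of its socket, z up. The sprung head with the snap socket stands over the origin.
- dial (a point): Centre of the stand's round gauge dial, 74 mm across, tilted 0.6 rad towards the stand's +x; its upper edge is about 75 mm above the desk. The black needle points to the upper edge at 0 and turns clockwise by 0.1 rad for each N of upward pull. Ticks at 0, 5, 10, 15, 20 N, a dark arc from 9 to 15 N.
- socket (a point): Middle of the socket's floor on the sprung head, 50 mm above the desk when unloaded; fully home, the stud's tip is on this floor. The socket is a square bore 24.4 mm wide up to 30 mm above the floor, then a funnel opening to 36 mm; outside 54 mm square. The camera fits turned to any side.
- catches (a point): On the socket's axis, 15 mm above its floor: height of the undersides of two sprung steel catches, at the +y and -y sides, their tips 8.5 mm from the axis. The bead pushes them apart, about 6 to 16 N, and they close over it. Snapped in, the camera has about 2 mm free play up and down and does not pull out; not snapped, it lifts straight out.
- socket_mouth (a point): Centre of the funnel's mouth, 37 mm above the socket's floor.
- head (a joint): Vertical travel of the sprung head, m: 0 unloaded, + up, a spring of 6 N per mm (0.002 = gauge at 12 N, 0.00333 = 20 N; pressed down it is negative, -0.0042 = 25 N), stops at 0.006 either way. The camera's weight, about 1.6 N, is not counted by the gauge when pulling, so the pull in the hand is that much more than the gauge shows.
- mouse: Bystander: black computer mouse, 100 x 58 x 22 mm.
- screwdriver: Bystander: screwdriver, 170 mm long, lying on the desk.
- pen_pot: Bystander: blue pen pot with pens, 72 mm across, 155 mm high.
- stapler: Bystander: black stapler, 140 mm long, 52 mm high.
- mug: Bystander: white mug, 80 mm across, 90 mm high.
- smartphone: Bystander: black telephone slab, 150 x 72 x 9 mm.
- tape_roll: Bystander: roll of tape, 70 mm across, 20 mm high.
Mind the look-alikes: they are no part of the job. Leave any purple look-alike of the stand alone.

How it is judged:
By the outcome, as a careful person would: the job done as asked, in the order asked, and still so for the second after the job is handed in, with the robot touching nothing.
It also fails if it takes over 67 s, if anything falls off the work surface, if the arm or the gripper's body presses on something with over 40 N, if the wrist force passes 120 N, or if a joint passes its speed limit or range.

## Working session

There is one attempt and no reset: what is moved stays moved. The work goes in short steps, Python scripts to look and compute and a tool call to move; the robot and the scene stay as the last step left them, time stands still between calls to the robot, and variables do not carry over. Pictures are saved under pics/ and viewed, at most 10 in all, crops included, and the job is handed in when it is done.

Besides the shell and the picture viewer there is one more tool, called after "Call:" by a JSON object that holds its "name" and its "arguments", one argument or row to a line. step_arm: Moves the arm, as the interface text tells. Its arguments: {"type":"object","properties":{"motion":{"type":"array"},"grip":{"type":"number"}},"required":["motion"]}

```bash
mkdir -p pics; cat > h.py <<'E'
import numpy as np, cv2
from rig import bot, vision
def snap(n,f=None):
    im=vision.get_image(n)
    if f: cv2.imwrite('pics/'+f,im[:,:,::-1])
    return im
def KD(p): return np.array([[p['fx'],0,p['cx']],[0,p['fy'],p['cy']],[0,0,1.]]),np.array(p['distortion'],float)
def ray(n,px,p=None):
    p=p or vision.camera_params(n);K,D=KD(p)
    u=cv2.undistortPoints(np.array([[px]],float),K,D)[0,0]
    T=np.array(p['cam_to_world']);return T[:3,3],T[:3,:3]@np.array([u[0],-u[1],-1])
def onz(n,px,z,p=None):
    o,d=ray(n,px,p);return o+d*(z-o[2])/d[2]
def proj(n,P,p=None):
    p=p or vision.camera_params(n);K,D=KD(p);T=np.array(p['cam_to_world'])
    c=(np.atleast_2d(P)-T[:3,3])@T[:3,:3];c=c*[1,-1,-1]
    return cv2.projectPoints(c,np.zeros(3),np.zeros(3),K,D)[0][:,0]
def tri(obs):
    A=np.zeros((3,3));b=np.zeros(3)
    for n,px in obs:
        o,d=ray(n,px);d=d/np.linalg.norm(d);M=np.eye(3)-np.outer(d,d);A+=M;b+=M@o
    return np.linalg.solve(A,b)
E
python3 - <<'E'
from h import *
np.set_printoptions(precision=3,suppress=True)
a=snap('scene');b=snap('side')
cv2.imwrite('pics/a.png',cv2.resize(np.vstack([a,b])[:,:,::-1],None,fx=.75,fy=.75))
for n in('scene','side'):
    print(n,np.array(vision.camera_params(n)['cam_to_world'])[:3].round(2).tolist())
    for q in('camera','rack','stand','socket','dial','plug'):
        print(q,[(np.round(d['extent']).tolist(),round(d['conf'],2)) for d in vision.spot_in(q,n)][:4])
E
```

```text
scene [[-0.67, -0.47, 0.57, 1.32], [0.74, -0.43, 0.52, 0.73], [0.0, 0.77, 0.63, 0.98]]
camera [([375.0, 214.0, 399.0, 241.0], 0.89), ([270.0, 173.0, 292.0, 190.0], 0.49)]
rack [([334.0, 206.0, 406.0, 259.0], 0.96)]
stand [([290.0, 141.0, 340.0, 181.0], 0.76)]
socket [([313.0, 143.0, 331.0, 157.0], 0.79), ([272.0, 171.0, 293.0, 192.0], 0.73)]
dial [([287.0, 140.0, 338.0, 180.0], 0.79), ([243.0, 172.0, 301.0, 217.0], 0.6), ([247.0, 144.0, 255.0, 170.0], 0.28)]
plug [([348.0, 213.0, 362.0, 222.0], 0.56), ([453.0, 228.0, 482.0, 271.0], 0.38)]
side [[-0.92, 0.23, -0.32, 0.09], [-0.4, -0.49, 0.77, 0.95], [0.02, 0.84, 0.54, 0.77]]
camera [([283.0, 250.0, 313.0, 278.0], 0.82), ([342.0, 228.0, 380.0, 250.0], 0.41)]
rack [([276.0, 229.0, 329.0, 302.0], 0.71), ([340.0, 228.0, 380.0, 252.0], 0.55)]
stand [([282.0, 249.0, 314.0, 279.0], 0.7), ([301.0, 163.0, 373.0, 205.0], 0.67), ([382.0, 187.0, 452.0, 220.0], 0.64), ([342.0, 164.0, 360.0, 188.0], 0.3)]
socket [([340.0, 167.0, 363.0, 185.0], 0.69), ([204.0, 203.0, 255.0, 234.0], 0.57), ([300.0, 166.0, 377.0, 206.0], 0.32)]
dial [([301.0, 164.0, 377.0, 205.0], 0.57)]
plug [([326.0, 132.0, 352.0, 160.0], 0.69), ([305.0, 230.0, 322.0, 251.0], 0.52)]
```

View pics/a.png

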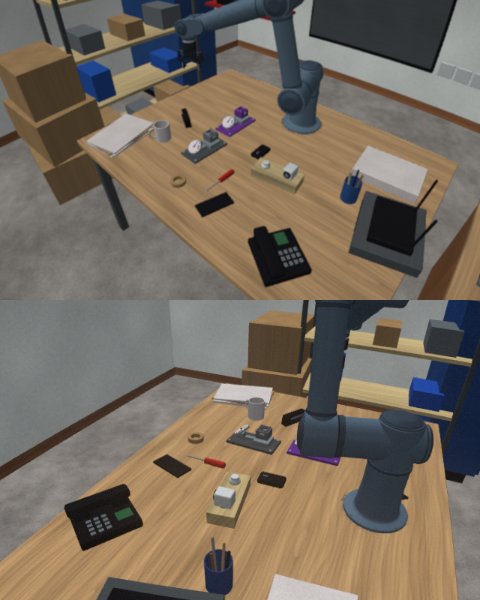

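The picture shows the grey stand at scene (273,193) and side (339,187). Its purple look-alike is at scene (315,163) and side (417,203).

Candidates for the camera:
- White box with a lens in the rack, scene (387,228) and side (298,264): this fits the description.
- Round plug knob, scene (355,218) and side (313,240).
- Mug, scene (215,173).

Candidates for the socket are the grey one at scene (282,181) and the purple one at scene (322,150).

```bash
python3 - <<'E'
from h import *
np.set_printoptions(precision=3,suppress=True)
cam=tri([('scene',(387,227.5)),('side',(298,264))]);plug=tri([('scene',(355,217.5)),('side',(313.5,240))])
soc=tri([('scene',(282.5,181)),('side',(351.5,176))]);pur=onz('scene',(322,150),.08)
print('cam',cam,'plug',plug,'soc',soc,'purple',pur)
print(onz('scene',(387,227.5),.075),onz('side',(298,264),.075))
print('dial',onz('scene',(259,197),.045))
a=snap('scene');b=snap('side')
cr=lambda i,x,y:cv2.resize(i[y:y+100,x:x+130],None,fx=3,fy=3,interpolation=cv2.INTER_CUBIC)
cv2.imwrite('pics/b.png',np.vstack([np.hstack([cr(a,235,125),cr(a,320,190)]),np.hstack([cr(b,290,150),cr(b,250,220)])])[:,:,::-1])
o=bot.get_obs();print(o['tcp_pos'],o['orientation'],o['t'])
from scipy.spatial.transform import Rotation as R
print(R.from_rotvec(o['orientation']).as_matrix())
T=np.array(vision.camera_params('wrist')['cam_to_world']);print(T, vision.camera_params('wrist')['fx'])
E
```

```text
cam [0.451 0.231 0.076] plug [0.465 0.112 0.058] soc [ 0.487 -0.217  0.066] purple [ 0.249 -0.233  0.08 ]
[0.448 0.228 0.075] [0.451 0.233 0.075]
dial [ 0.597 -0.226  0.045]
[ 0.286 -0.584  0.213] [ 3.061  0.708 -0.   ] 0.8
[[ 0.898  0.439 -0.   ]
 [ 0.439 -0.898 -0.   ]
 [-0.     0.    -1.   ]]
[[ 0.441  0.859  0.259  0.351]
 [-0.898  0.422  0.127 -0.553]
 [-0.    -0.288  0.958  0.374]
 [ 0.     0.     0.     1.   ]] 313.68483088819835
```

View pics/b.png

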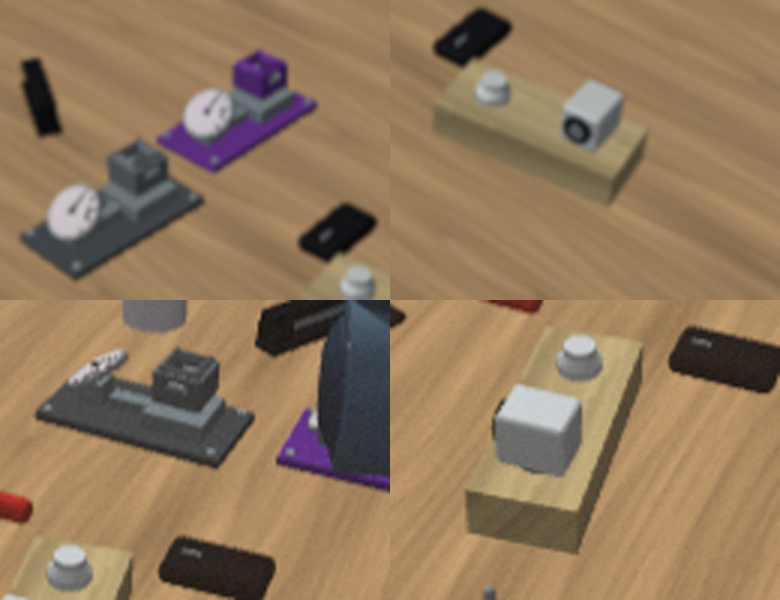

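The crops confirm both choices: the white box with the lens is in the rack's +y well and the grey stand is the target. I'll move over the grey stand for a closer look, then go on to the rack.

Call:
{"name": "step_arm", "arguments": {
  "motion": [
    {"turn": 6.5,"tz": -0.02},
    {"turn": 6.5,"tz": -0.02},
    {"turn": 6.5},
    {"turn": 6.56},
    {"tx": 0.02,"ty": -0.035},
    {"tx": 0.02,"ty": -0.035},
    {"tx": 0.02,"ty": -0.035},
    {"tx": 0.02,"ty": -0.035},
    {"tx": 0.02,"ty": -0.035},
    {"tx": 0.02,"ty": -0.035},
    {"tx": 0.02,"ty": -0.035},
    {"tx": 0.02,"ty": -0.035}
  ]
}}

```text
invalid input at $.motion[0]: expected keys tx, ty, tz, turn
```

Call:
{"name": "step_arm", "arguments": {
  "motion": [
    {"tx": 0.02,"ty": -0.035},
    {"tx": 0.02,"ty": -0.03},
    {"tx": 0,"ty": -0.02},
    {},
    {}
  ]
}}

```text
invalid input at $.motion[0]: expected keys tx, ty, tz, turn
```

```bash
python3 - <<'E'
from h import *
np.set_printoptions(precision=4,suppress=True)
o=bot.get_obs();print(o['t'],o['tcp_pos'],o['orientation'],o['wrist_force'])
p=vision.camera_params('wrist');im=snap('wrist','c.png')
np.save('c.npy',np.array([p],dtype=object),allow_pickle=True)
for q in('stand','socket','dial'):print(q,[(np.round(d['extent']).tolist(),round(d['conf'],2)) for d in vision.spot_in(q,'wrist')][:4])
E
```

```text
0.8 [ 0.2856 -0.5839  0.2128] [ 3.0607  0.7083 -0.    ] [-0.1907 -0.0473  0.6861]
stand [([0.0, 1.0, 117.0, 162.0], 0.83)]
socket [([1.0, 66.0, 34.0, 129.0], 0.63)]
dial [([3.0, 0.0, 118.0, 164.0], 0.63)]
```

View pics/c.png

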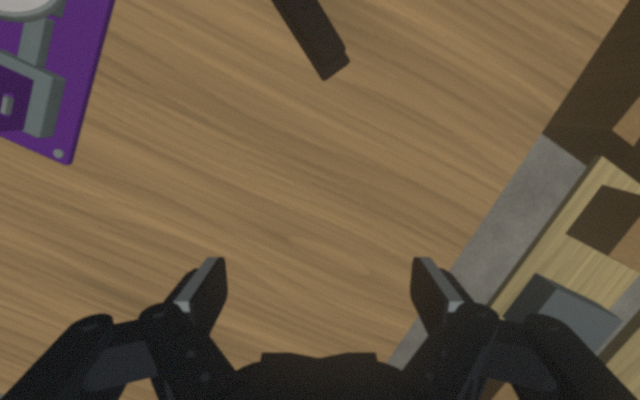

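All keys are needed in every row. The wrist picture shows only the purple stand at top left and the fingers at (220,290) and (420,290). The view centre lies ahead of the TCP in +x, so I'll stop short of the socket.

Call:
{"name": "step_arm", "arguments": {
  "motion": [
    {"tx": 0,"ty": 0,"turn": 6.5,"tz": -0.02},
    {"tx": 0,"ty": 0,"turn": 6.5,"tz": -0.02},
    {"tx": 0,"ty": 0,"tz": 0,"turn": 6.5},
    {"tx": 0,"ty": 0,"tz": 0,"turn": 6.56},
    {"tx": 0.015,"ty": -0.035,"tz": 0,"turn": 0},
    {"tx": 0.015,"ty": -0.035,"tz": 0,"turn": 0},
    {"tx": 0.015,"ty": -0.035,"tz": 0,"turn": 0},
    {"tx": 0.015,"ty": -0.035,"tz": 0,"turn": 0},
    {"tx": 0.015,"ty": -0.035,"tz": 0,"turn": 0},
    {"tx": 0.015,"ty": -0.035,"tz": 0,"turn": 0},
    {"tx": 0.015,"ty": -0.035,"tz": 0,"turn": 0},
    {"tx": 0.015,"ty": -0.035,"tz": 0,"turn": 0}
  ]
}}

```text
t: 2.0
tcp_pos: [0.4059, -0.3022, 0.253]
orientation: [3.141, -0.001, 0.001]
wrist_force: [0.7, -0.6, -0.2]
width: 0.999
grasp_force: 0.0
```

Call:
{"name": "step_arm", "arguments": {
  "motion": [
    {"tx": 0.01,"ty": -0.035,"tz": 0,"turn": 0},
    {"tx": 0.01,"ty": -0.03,"tz": 0,"turn": 0},
    {"tx": 0,"ty": -0.02,"tz": 0,"turn": 0},
    {"tx": 0,"ty": 0,"tz": 0,"turn": 0},
    {"tx": 0,"ty": 0,"tz": 0,"turn": 0}
  ]
}}

```text
t: 2.42
tcp_pos: [0.4258, -0.2183, 0.2531]
orientation: [3.141, 0.003, 0.001]
wrist_force: [-0.8, 0.4, 0.9]
width: 1.0
grasp_force: 0.0
```

```bash
python3 - <<'E'
from h import *
np.set_printoptions(precision=4,suppress=True)
o=bot.get_obs();print(o['t'],o['tcp_pos'],o['orientation'],o['wrist_force'])
p=vision.camera_params('wrist');im=snap('wrist','d.png')
np.save('d.npy',np.array([p],dtype=object),allow_pickle=True)
for q in('stand','socket','dial'):print(q,[(np.round(d['extent']).tolist(),round(d['conf'],2)) for d in vision.spot_in(q,'wrist')][:4])
E
```

```text
2.4167 [ 0.4258 -0.2183  0.2531] [3.1408 0.003  0.0008] [-0.8095  0.4039  0.9425]
stand [([276.0, 1.0, 378.0, 172.0], 0.61), ([307.0, 204.0, 393.0, 350.0], 0.58)]
socket [([326.0, 298.0, 368.0, 351.0], 0.8), ([299.0, 90.0, 354.0, 146.0], 0.77)]
dial [([280.0, 0.0, 381.0, 168.0], 0.95), ([308.0, 200.0, 388.0, 352.0], 0.64)]
```

View pics/d.png

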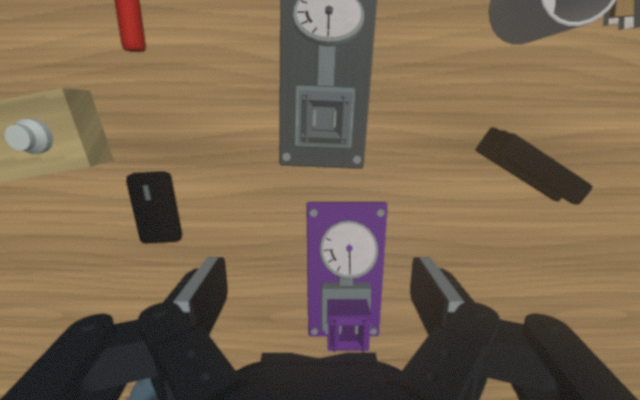

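The grey stand's socket is at (324,117) and its dial at (328,12). The purple stand is at (347,270), and the plug knob is at (25,137). I'll zoom on the grey socket for its exact centre.

```bash
python3 - <<'E'
from h import *
im=cv2.imread('pics/d.png')[70:180,265:395]
cv2.imwrite('pics/e.png',cv2.resize(cv2.convertScaleAbs(im,alpha=1.8),None,fx=5,fy=5,interpolation=cv2.INTER_CUBIC))
E
```

```text
(no output)
```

View pics/e.png

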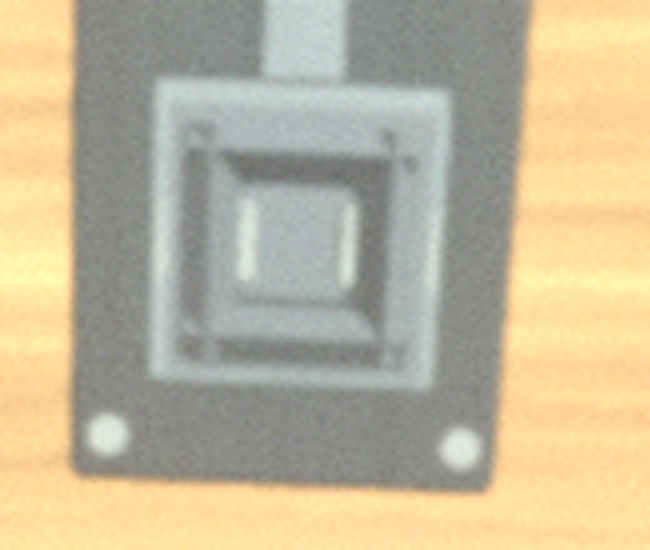

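The zoom shows the two catches at crop (247,240) and (348,243), so their midpoint is at picture (324.4,118.4). The base screws are at crop (107,434) and (460,448).

```bash
python3 - <<'E'
from h import *
np.set_printoptions(precision=4,suppress=True)
p=np.load('d.npy',allow_pickle=True)[0]
f=lambda x,y,z:onz('wrist',(265+(x+.5)/5-.5,70+(y+.5)/5-.5),z,p)
print('catches',f(247,240,.065),f(348,243,.065),'mid',f(297.5,241.5,.065))
print('bore',f(296,243,.08),'w',f(232,243,.08)-f(360,243,.08))
print('screws',f(107,434,.013),f(460,448,.013))
print('plate corners',f(75,478,.012),f(490,490,.012))
print('mouth',f(290,245,.087))
E
```

```text
catches [ 0.4897 -0.2146  0.065 ] [ 0.4892 -0.2363  0.065 ] mid [ 0.4895 -0.2254  0.065 ]
bore [ 0.4895 -0.2249  0.08  ] w [-0.0001  0.0263  0.    ]
screws [ 0.4404 -0.1781  0.013 ] [ 0.4371 -0.2685  0.013 ]
plate corners [ 0.4289 -0.1695  0.012 ] [ 0.4261 -0.2768  0.012 ]
mouth [ 0.4893 -0.2235  0.087 ]
```

Call:
{"name": "step_arm", "arguments": {
  "motion": [
    {"tx": -0.002,"ty": -0.035,"tz": 0,"turn": 0},
    {"tx": -0.002,"ty": -0.035,"tz": 0,"turn": 0},
    {"tx": -0.003,"ty": -0.035,"tz": 0,"turn": 0},
    {"tx": -0.003,"ty": -0.035,"tz": 0,"turn": 0},
    {"tx": -0.003,"ty": -0.035,"tz": 0,"turn": 0},
    {"tx": -0.004,"ty": -0.035,"tz": 0,"turn": 0},
    {"tx": -0.004,"ty": -0.035,"tz": 0,"turn": 0},
    {"tx": -0.004,"ty": -0.035,"tz": 0,"turn": 0},
    {"tx": -0.004,"ty": -0.035,"tz": 0,"turn": 0},
    {"tx": -0.004,"ty": -0.035,"tz": 0,"turn": 0},
    {"tx": -0.004,"ty": -0.035,"tz": 0,"turn": 0},
    {"tx": -0.004,"ty": -0.035,"tz": 0,"turn": 0}
  ]
}}

```text
t: 3.62
tcp_pos: [0.3847, 0.2021, 0.253]
orientation: [-3.142, 0.002, -0.001]
wrist_force: [1.4, -0.2, -0.1]
width: 0.998
grasp_force: 0.0
```

Call:
{"name": "step_arm", "arguments": {
  "motion": [
    {"tx": 0,"ty": -0.03,"tz": 0,"turn": 0},
    {"tx": 0,"ty": 0,"tz": 0,"turn": 0},
    {"tx": 0,"ty": 0,"tz": 0,"turn": 0}
  ]
}}

```text
t: 3.87
tcp_pos: [0.3848, 0.2315, 0.2526]
orientation: [3.141, 0.003, -0.001]
wrist_force: [0.5, -0.6, 1.0]
width: 0.999
grasp_force: 0.0
```

```bash
python3 - <<'E'
from h import *
np.set_printoptions(precision=4,suppress=True)
o=bot.get_obs();print(o['t'],o['tcp_pos'],o['orientation'],o['qpos'])
p=vision.camera_params('wrist');im=snap('wrist','f.png')
np.save('f.npy',np.array([p],dtype=object),allow_pickle=True)
for q in('camera','rack','plug'):print(q,[(np.round(d['extent']).tolist(),round(d['conf'],2)) for d in vision.spot_in(q,'wrist')][:4])
E
```

```text
3.8667 [0.3848 0.2315 0.2526] [ 3.141   0.0027 -0.001 ] [ 0.2884 -0.2834  2.0056 -0.0004  1.4202  1.8575]
camera [([300.0, 79.0, 345.0, 151.0], 0.61)]
rack [([271.0, 51.0, 474.0, 163.0], 0.59)]
plug [([409.0, 78.0, 447.0, 113.0], 0.79), ([299.0, 77.0, 347.0, 148.0], 0.74)]
```

View pics/f.png

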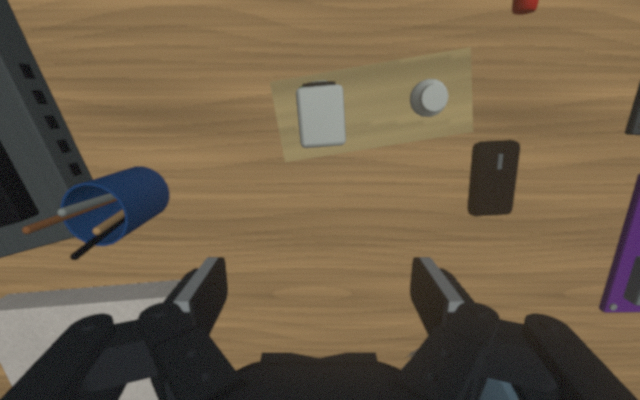

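The picture shows the camera box top with corners near (298,87), (342,84), (345,143) and (302,147). Its lens is at (320,83), which is the +x side. The plug is at (429,97). I'll fit the top face next.

```bash
python3 - <<'E'
from h import *
np.set_printoptions(precision=4,suppress=True)
p=np.load('f.npy',allow_pickle=True)[0]
im=cv2.imread('pics/f.png');hsv=cv2.cvtColor(im,cv2.COLOR_BGR2HSV)
m=((hsv[...,1]<45)&(hsv[...,2]>120)).astype(np.uint8);m[:70]=0;m[165:]=0;m[:,:285]=0;m[:,360:]=0
m=cv2.morphologyEx(m,cv2.MORPH_OPEN,np.ones((3,3)))
ys,xs=np.nonzero(m);print(len(xs),xs.min(),xs.max(),ys.min(),ys.max())
W=np.array([onz('wrist',(x,y),.099,p)[:2] for x,y in zip(xs,ys)])
(c,s,a)=cv2.minAreaRect((W*1000).astype(np.float32));print(c,s,a,W.mean(0))
print(cv2.boxPoints((c,s,a)))
g=hsv[115,290:355];print(g[:,2].tolist());print(g[:,1].tolist())
E
```

```text
2610 297 345 84 145
(451.1224060058594, 227.1837615966797) (55.37421417236328, 43.148956298828125) 5.1477837562561035 [0.4519 0.2272]
[[421.6112 246.187 ]
 [425.4827 203.2121]
 [480.6336 208.1805]
 [476.7621 251.1554]]
[141, 145, 144, 143, 145, 143, 139, 125, 111, 115, 128, 142, 151, 157, 159, 158, 157, 158, 158, 156, 158, 157, 159, 158, 157, 157, 160, 157, 157, 160, 159, 159, 155, 160, 156, 158, 158, 161, 159, 157, 161, 160, 160, 158, 160, 163, 161, 161, 157, 164, 161, 161, 160, 151, 142, 146, 148, 148, 146, 147, 149, 149, 147, 148, 148]
[92, 90, 90, 89, 88, 89, 88, 69, 37, 16, 14, 11, 7, 8, 10, 10, 11, 11, 6, 10, 10, 13, 11, 10, 8, 11, 8, 8, 10, 11, 10, 11, 10, 11, 8, 10, 10, 11, 10, 8, 10, 10, 13, 10, 11, 11, 10, 11, 8, 11, 10, 8, 11, 15, 36, 73, 88, 86, 84, 87, 87, 87, 87, 86, 88]
```

Call:
{"name": "step_arm", "arguments": {
  "motion": [
    {"tx": 0,"ty": 0,"tz": 0,"turn": -5.1},
    {"tx": 0.011,"ty": 0.0016,"tz": 0.015,"turn": 0},
    {"tx": 0.011,"ty": 0.0016,"tz": 0.015,"turn": 0},
    {"tx": 0.011,"ty": 0.0016,"tz": 0.015,"turn": 0},
    {"tx": 0.011,"ty": 0.0017,"tz": 0.015,"turn": 0},
    {"tx": 0.011,"ty": 0.0017,"tz": 0.015,"turn": 0},
    {"tx": 0.011,"ty": 0.0017,"tz": 0.015,"turn": 0},
    {"tx": 0,"ty": 0,"tz": 0,"turn": 0},
    {"tx": 0,"ty": 0,"tz": 0,"turn": 0}
  ]
}}

```text
t: 4.82
tcp_pos: [0.4511, 0.2259, 0.1622]
orientation: [3.138, 0.136, -0.003]
wrist_force: [0.3, -0.6, 0.2]
width: 0.999
grasp_force: 0.0
```

```bash
python3 - <<'E'
from h import *
np.set_printoptions(precision=4,suppress=True)
o=bot.get_obs();print(o['t'],o['tcp_pos'],o['orientation'])
im=snap('wrist','g.png')
for q in('camera',):print(q,[(np.round(d['extent']).tolist(),round(d['conf'],2)) for d in vision.spot_in(q,'wrist')][:4])
p=vision.camera_params('wrist')
c,s=np.cos(.089),np.sin(.089);R=np.array([[c,-s],[s,c]])
pts=[np.r_[R@[a*.029,b*.023]+[.4515,.2275],.099] for a,b in((1,1),(1,-1),(-1,-1),(-1,1))]
v=cv2.imread('pics/g.png');cv2.polylines(v,[proj('wrist',pts,p).round().astype(np.int32)],True,(0,0,255),1);cv2.imwrite('pics/g2.png',v)
E
```

```text
4.8167 [0.4511 0.2259 0.1622] [ 3.1382  0.1361 -0.0033]
camera [([285.0, 159.0, 346.0, 242.0], 0.37)]
```

View pics/g2.png

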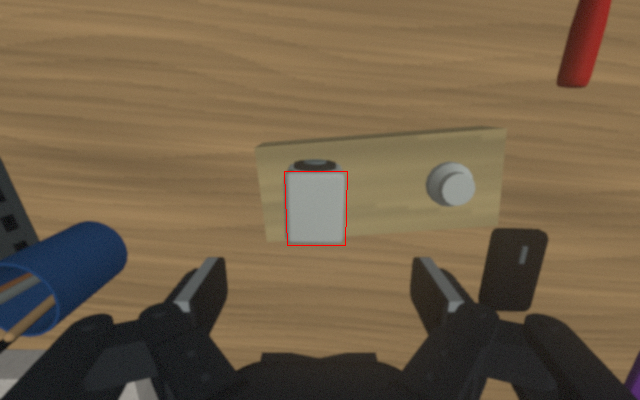

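The projected outline fits the box top, corners (285,171) to (346,245), so I can descend and grip.

Call:
{"name": "step_arm", "arguments": {
  "motion": [
    {"tx": 0.0005,"ty": -0.0016,"tz": 0.013,"turn": 0},
    {"tx": 0,"ty": 0,"tz": 0.013,"turn": 0},
    {"tx": 0,"ty": 0,"tz": 0.013,"turn": 0},
    {"tx": 0,"ty": 0,"tz": 0.013,"turn": 0},
    {"tx": 0,"ty": 0,"tz": 0.013,"turn": 0},
    {"tx": 0,"ty": 0,"tz": 0.013,"turn": 0},
    {"tx": 0,"ty": 0,"tz": 0.012,"turn": 0},
    {"tx": 0,"ty": 0,"tz": 0,"turn": 0},
    {"tx": 0,"ty": 0,"tz": 0,"turn": 0}
  ]
}}

```text
t: 5.67
tcp_pos: [0.4514, 0.2287, 0.0731]
orientation: [3.138, 0.14, -0.0]
wrist_force: [0.2, -0.1, 0.3]
width: 1.002
grasp_force: 0.0
```

Call:
{"name": "step_arm", "arguments": {
  "grip": 255,
  "motion": [
    {"tx": 0,"ty": 0,"tz": 0,"turn": 0},
    {"tx": 0,"ty": 0,"tz": 0,"turn": 0},
    {"tx": 0,"ty": 0,"tz": 0,"turn": 0},
    {"tx": 0,"ty": 0,"tz": 0,"turn": 0},
    {"tx": 0,"ty": 0,"tz": 0,"turn": 0},
    {"tx": 0,"ty": 0,"tz": 0,"turn": 0},
    {"tx": 0,"ty": 0,"tz": 0,"turn": 0},
    {"tx": 0,"ty": 0,"tz": 0,"turn": 0},
    {"tx": 0,"ty": 0,"tz": 0,"turn": 0},
    {"tx": 0,"ty": 0,"tz": 0,"turn": 0},
    {"tx": 0,"ty": 0,"tz": 0,"turn": 0},
    {"tx": 0,"ty": 0,"tz": 0,"turn": 0}
  ]
}}

```text
t: 6.67
tcp_pos: [0.4524, 0.229, 0.0741]
orientation: [-3.138, -0.14, -0.003]
wrist_force: [-0.7, 0.8, 5.6]
width: 0.507
grasp_force: 60.7
```

Call:
{"name": "step_arm", "arguments": {
  "motion": [
    {"tx": 0,"ty": 0,"tz": -0.004,"turn": 0},
    {"tx": 0,"ty": 0,"tz": -0.008,"turn": 0},
    {"tx": 0,"ty": 0,"tz": -0.012,"turn": 0},
    {"tx": 0,"ty": 0,"tz": -0.016,"turn": 0},
    {"tx": 0,"ty": 0,"tz": -0.02,"turn": 0},
    {"tx": 0,"ty": 0,"tz": -0.02,"turn": 0},
    {"tx": 0,"ty": 0,"tz": -0.02,"turn": 0},
    {"tx": 0,"ty": 0,"tz": -0.016,"turn": 5},
    {"tx": 0,"ty": 0,"tz": -0.006,"turn": 2.2},
    {"tx": 0,"ty": 0,"tz": 0,"turn": 0},
    {"tx": 0,"ty": 0,"tz": 0,"turn": 0},
    {"tx": 0,"ty": 0,"tz": 0,"turn": 0}
  ]
}}

```text
t: 7.67
tcp_pos: [0.4509, 0.2285, 0.1942]
orientation: [3.141, -0.056, -0.002]
wrist_force: [0.1, -0.6, -2.2]
width: 0.509
grasp_force: 61.3
```

```bash
python3 - <<'E'
from h import *
from scipy.spatial.transform import Rotation as Ro
np.set_printoptions(precision=4,suppress=True)
o=bot.get_obs();print(o['t'],o['tcp_pos'],o['orientation'],o['wrist_force'],o['width'])
p=vision.camera_params('wrist');im=snap('wrist','h.png')
M=Ro.from_rotvec(o['orientation']).as_matrix();t=np.array(o['tcp_pos'])
print(M)
# box top in tool frame: z_tool = -(0.099-0.0741)
v=im[:,:,::-1].copy()
for ox,col in((0,(0,0,255)),):
  pts=[t+M@np.array([ox+a*.029,b*.023,-.025]) for a,b in((1,1),(1,-1),(-1,-1),(-1,1))]
  lens=[t+M@np.array([.029+.006,0,-.001])]
  cv2.polylines(v,[proj('wrist',pts,p).round().astype(np.int32)],True,col,1);print(proj('wrist',pts,p),proj('wrist',lens,p))
tip=t+M@np.array([0,0,.069]);print(tip)
c=v[180:400,180:460];c2=im[180:400,180:460,::-1]
side=snap('side')[:,:,::-1]; 
u=proj('side',tip)[0].astype(int);print(u)
sc=side[max(u[1]-70,0):u[1]+40,u[0]-70:u[0]+70]
sc=cv2.resize(sc,(560,440),interpolation=cv2.INTER_CUBIC)
cv2.imwrite('pics/h2.png',np.hstack([cv2.resize(cv2.vconcat([c,c2]),(280,440)),sc[:, :510]]))
E
```

```text
7.6667 [0.4509 0.2285 0.1942] [ 3.1408 -0.0562 -0.002 ] [ 0.0908 -0.6247 -2.1982] 0.509101743894427
[[ 0.9994 -0.0358 -0.0013]
 [-0.0358 -0.9994 -0.0003]
 [-0.0013  0.0004 -1.    ]]
[[366.6815 209.4897]
 [265.6013 209.3303]
 [271.0456 317.7078]
 [361.3339 317.8387]] [[316.4492 184.3988]]
[0.4509 0.2285 0.1252]
[298 246]
```

View pics/h2.png

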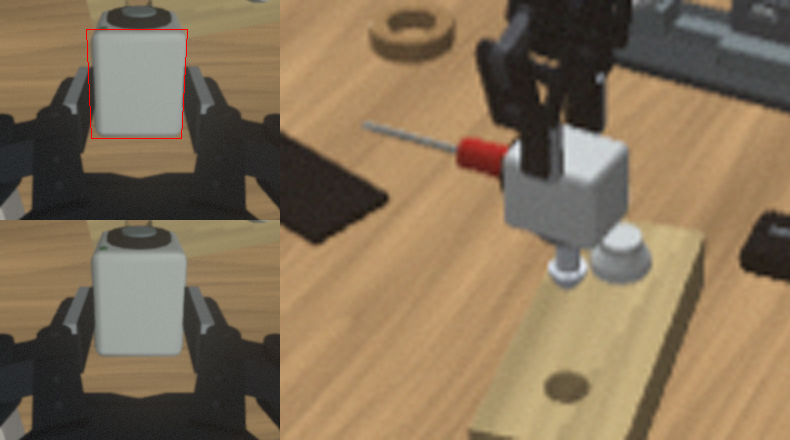

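The camera hangs upright and centred in the pads, with its outline at about (268,207) to (367,315) in the wrist picture and the stud clear below. Next I'll carry it over to the grey socket.

Call:
{"name": "step_arm", "arguments": {
  "motion": [
    {"tx": 0.001,"ty": 0.01,"tz": 0,"turn": 0},
    {"tx": 0.003,"ty": 0.02,"tz": 0,"turn": 0},
    {"tx": 0.003,"ty": 0.027,"tz": 0,"turn": 0},
    {"tx": 0.003,"ty": 0.027,"tz": 0,"turn": 0},
    {"tx": 0.003,"ty": 0.027,"tz": 0,"turn": 0},
    {"tx": 0.003,"ty": 0.027,"tz": 0,"turn": 0},
    {"tx": 0.003,"ty": 0.027,"tz": 0,"turn": 0},
    {"tx": 0.003,"ty": 0.027,"tz": 0,"turn": 0},
    {"tx": 0.003,"ty": 0.027,"tz": 0,"turn": 0},
    {"tx": 0.003,"ty": 0.027,"tz": 0,"turn": 0},
    {"tx": 0.003,"ty": 0.027,"tz": 0,"turn": 0},
    {"tx": 0.003,"ty": 0.027,"tz": 0,"turn": 0}
  ]
}}

```text
t: 8.77
tcp_pos: [0.4739, -0.0742, 0.1944]
orientation: [-3.141, 0.058, 0.001]
wrist_force: [0.2, -0.1, -2.6]
width: 0.509
grasp_force: 61.4
```

Call:
{"name": "step_arm", "arguments": {
  "motion": [
    {"tx": 0.004,"ty": 0.027,"tz": 0,"turn": 0},
    {"tx": 0.004,"ty": 0.027,"tz": 0,"turn": 0},
    {"tx": 0.004,"ty": 0.027,"tz": 0,"turn": 0},
    {"tx": 0.004,"ty": 0.027,"tz": 0,"turn": 0},
    {"tx": 0.003,"ty": 0.022,"tz": 0,"turn": 0},
    {"tx": 0.0018,"ty": 0.0149,"tz": 0,"turn": 0},
    {"tx": 0,"ty": 0.007,"tz": 0,"turn": 0},
    {"tx": 0,"ty": 0,"tz": 0,"turn": 0},
    {"tx": 0,"ty": 0,"tz": 0,"turn": 0},
    {"tx": 0,"ty": 0,"tz": 0,"turn": 0}
  ]
}}

```text
t: 9.6
tcp_pos: [0.4896, -0.2238, 0.1946]
orientation: [-3.14, 0.056, 0.001]
wrist_force: [0.5, 0.4, -1.6]
width: 0.512
grasp_force: 61.4
```

```bash
python3 - <<'E'
from h import *
from scipy.spatial.transform import Rotation as Ro
np.set_printoptions(precision=4,suppress=True)
o=bot.get_obs();print(o['t'],o['tcp_pos'],o['orientation'],o['wrist_force'],o['width'])
t=np.array(o['tcp_pos'])
im=[]
for n in('scene','side'):
    i=snap(n)[:,:,::-1].copy();P=[t+[0,0,-.069],t+[0,0,-.069+.011],t+[0,0,.025],[.4895,-.225,.087]]
    u=proj(n,P);print(n,u.round(1).tolist())
    c=u.mean(0).astype(int);x0,y0=c[0]-48,c[1]-55
    cr=cv2.resize(i[y0:y0+110,x0:x0+97],None,fx=4,fy=4,interpolation=cv2.INTER_CUBIC)
    for q in u: cv2.circle(cr,tuple(((q-[x0,y0]+.5)*4).astype(int)),2,(0,0,255),-1)
    im.append(cr);print(x0,y0)
cv2.imwrite('pics/i.png',np.hstack(im))
E
```

```text
9.6 [ 0.4896 -0.2238  0.1946] [-3.1404  0.0559  0.0007] [ 0.5153  0.3981 -1.6007] 0.5117370683707817
scene [[279.6, 166.4], [279.4, 163.9], [278.0, 144.2], [280.0, 174.9]]
231 107
side [[352.0, 159.0], [352.2, 155.8], [353.6, 131.0], [351.5, 169.7]]
304 98
```

View pics/i.png

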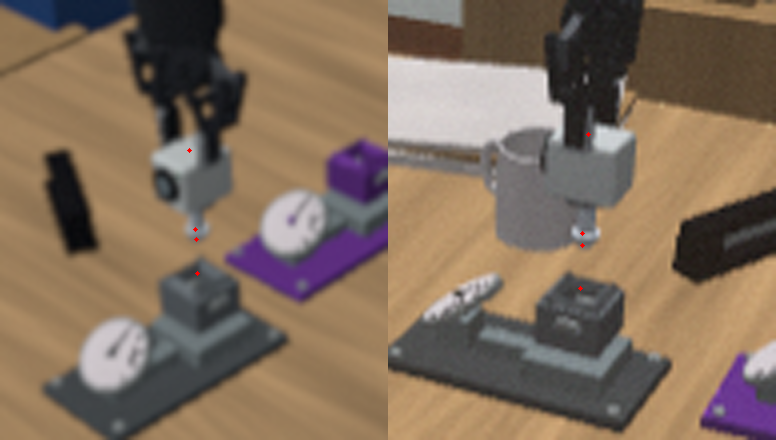

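The stud hangs over the grey socket in both views: scene crop (196,238) over mouth (200,272), side crop (585,240) over mouth (582,287). I'll go down into the funnel, watching the force.

Call:
{"name": "step_arm", "arguments": {
  "motion": [
    {"tx": 0,"ty": 0.001,"tz": 0.008,"turn": 0},
    {"tx": 0,"ty": 0,"tz": 0.008,"turn": 0},
    {"tx": 0,"ty": 0,"tz": 0.008,"turn": 0},
    {"tx": 0,"ty": 0,"tz": 0.006,"turn": 0},
    {"tx": 0,"ty": 0,"tz": 0.005,"turn": 0},
    {"tx": 0,"ty": 0,"tz": 0.004,"turn": 0},
    {"tx": 0,"ty": 0,"tz": 0.004,"turn": 0},
    {"tx": 0,"ty": 0,"tz": 0.003,"turn": 0},
    {"tx": 0,"ty": 0,"tz": 0.003,"turn": 0},
    {"tx": 0,"ty": 0,"tz": 0,"turn": 0},
    {"tx": 0,"ty": 0,"tz": 0,"turn": 0}
  ]
}}

```text
t: 10.62
tcp_pos: [0.4897, -0.2259, 0.1458]
orientation: [3.141, -0.058, 0.0]
wrist_force: [0.5, 0.8, -2.0]
width: 0.51
grasp_force: 61.4
```

Call:
{"name": "step_arm", "arguments": {
  "motion": [
    {"tx": 0,"ty": 0,"tz": 0.002,"turn": 0},
    {"tx": 0,"ty": 0,"tz": 0.002,"turn": 0},
    {"tx": 0,"ty": 0,"tz": 0,"turn": 0},
    {"tx": 0,"ty": 0,"tz": 0,"turn": 0}
  ]
}}

```text
t: 10.95
tcp_pos: [0.4896, -0.2258, 0.1417]
orientation: [-3.141, 0.058, 0.0]
wrist_force: [-0.3, -0.1, -1.6]
width: 0.506
grasp_force: 61.5
```

Call:
{"name": "step_arm", "arguments": {
  "motion": [
    {"tx": 0,"ty": 0,"tz": 0.002,"turn": 0},
    {"tx": 0,"ty": 0,"tz": 0.002,"turn": 0},
    {"tx": 0,"ty": 0,"tz": 0.001,"turn": 0},
    {"tx": 0,"ty": 0,"tz": 0,"turn": 0},
    {"tx": 0,"ty": 0,"tz": 0,"turn": 0}
  ]
}}

```text
t: 11.37
tcp_pos: [0.4897, -0.2259, 0.1367]
orientation: [-3.141, 0.058, 0.0]
wrist_force: [0.5, 0.3, -1.6]
width: 0.507
grasp_force: 61.4
```

Call:
{"name": "step_arm", "arguments": {
  "motion": [
    {"tx": 0,"ty": 0,"tz": 0.001,"turn": 0},
    {"tx": 0,"ty": 0,"tz": 0.001,"turn": 0},
    {"tx": 0,"ty": 0,"tz": 0.001,"turn": 0},
    {"tx": 0,"ty": 0,"tz": 0,"turn": 0},
    {"tx": 0,"ty": 0,"tz": 0,"turn": 0}
  ]
}}

```text
t: 11.78
tcp_pos: [0.4898, -0.2258, 0.1339]
orientation: [-3.141, 0.058, -0.0]
wrist_force: [-0.2, 0.8, -0.6]
width: 0.51
grasp_force: 61.6
```

Call:
{"name": "step_arm", "arguments": {
  "motion": [
    {"tx": 0,"ty": 0,"tz": 0.001,"turn": 0},
    {"tx": 0,"ty": 0,"tz": 0.001,"turn": 0},
    {"tx": 0,"ty": 0,"tz": 0.001,"turn": 0},
    {"tx": 0,"ty": 0,"tz": 0.001,"turn": 0},
    {"tx": 0,"ty": 0,"tz": 0,"turn": 0},
    {"tx": 0,"ty": 0,"tz": 0,"turn": 0}
  ]
}}

```text
t: 12.28
tcp_pos: [0.49, -0.2259, 0.1301]
orientation: [3.141, -0.058, 0.001]
wrist_force: [-0.4, 2.3, 3.7]
width: 0.505
grasp_force: 62.0
```

Call:
{"name": "step_arm", "arguments": {
  "motion": [
    {"tx": 0,"ty": 0,"tz": 0.001,"turn": 0},
    {"tx": 0,"ty": 0,"tz": 0.001,"turn": 0},
    {"tx": 0,"ty": 0,"tz": 0.001,"turn": 0},
    {"tx": 0,"ty": 0,"tz": 0,"turn": 0},
    {"tx": 0,"ty": 0,"tz": 0,"turn": 0}
  ]
}}

```text
t: 12.7
tcp_pos: [0.4895, -0.2258, 0.1264]
orientation: [-3.141, 0.058, 0.001]
wrist_force: [0.6, 2.1, -0.1]
width: 0.515
grasp_force: 61.8
```

Call:
{"name": "step_arm", "arguments": {
  "motion": [
    {"tx": 0,"ty": 0,"tz": 0.001,"turn": 0},
    {"tx": 0,"ty": 0,"tz": 0.001,"turn": 0},
    {"tx": 0,"ty": 0,"tz": 0,"turn": 0},
    {"tx": 0,"ty": 0,"tz": 0,"turn": 0}
  ]
}}

```text
t: 13.03
tcp_pos: [0.4895, -0.2258, 0.1245]
orientation: [-3.141, 0.058, 0.001]
wrist_force: [-0.5, 0.9, -0.2]
width: 0.507
grasp_force: 61.7
```

Call:
{"name": "step_arm", "arguments": {
  "motion": [
    {"tx": 0,"ty": 0,"tz": 0.001,"turn": 0},
    {"tx": 0,"ty": 0,"tz": 0.001,"turn": 0},
    {"tx": 0,"ty": 0,"tz": 0,"turn": 0},
    {"tx": 0,"ty": 0,"tz": 0,"turn": 0}
  ]
}}

```text
t: 13.37
tcp_pos: [0.4894, -0.2257, 0.1223]
orientation: [-3.141, 0.058, 0.001]
wrist_force: [0.3, 2.1, -2.1]
width: 0.509
grasp_force: 61.5
```

Call:
{"name": "step_arm", "arguments": {
  "motion": [
    {"tx": 0,"ty": 0,"tz": 0.001,"turn": 0},
    {"tx": 0,"ty": 0,"tz": 0.001,"turn": 0},
    {"tx": 0,"ty": 0,"tz": 0,"turn": 0},
    {"tx": 0,"ty": 0,"tz": 0,"turn": 0}
  ]
}}

```text
t: 13.7
tcp_pos: [0.4895, -0.226, 0.1206]
orientation: [3.141, -0.058, -0.001]
wrist_force: [0.2, 0.4, -2.8]
width: 0.508
grasp_force: 61.5
```

Call:
{"name": "step_arm", "arguments": {
  "motion": [
    {"tx": 0,"ty": 0,"tz": 0.001,"turn": 0},
    {"tx": 0,"ty": 0,"tz": 0,"turn": 0},
    {"tx": 0,"ty": 0,"tz": 0,"turn": 0}
  ]
}}

```text
t: 13.95
tcp_pos: [0.4896, -0.226, 0.1197]
orientation: [3.141, -0.058, -0.0]
wrist_force: [-0.3, 0.5, -2.6]
width: 0.507
grasp_force: 61.5
```

Call:
{"name": "step_arm", "arguments": {
  "motion": [
    {"tx": 0,"ty": 0,"tz": 0.001,"turn": 0},
    {"tx": 0,"ty": 0,"tz": 0,"turn": 0},
    {"tx": 0,"ty": 0,"tz": 0,"turn": 0}
  ]
}}

```text
t: 14.2
tcp_pos: [0.4898, -0.226, 0.119]
orientation: [3.141, -0.058, 0.0]
wrist_force: [0.7, 0.6, -1.0]
width: 0.507
grasp_force: 61.6
```

Call:
{"name": "step_arm", "arguments": {
  "motion": [
    {"tx": 0,"ty": 0,"tz": 0.001,"turn": 0},
    {"tx": 0,"ty": 0,"tz": 0,"turn": 0},
    {"tx": 0,"ty": 0,"tz": 0,"turn": 0}
  ]
}}

```text
t: 14.45
tcp_pos: [0.4901, -0.2261, 0.1184]
orientation: [3.141, -0.058, 0.001]
wrist_force: [-0.5, 1.3, 0.9]
width: 0.508
grasp_force: 62.0
```

Call:
{"name": "step_arm", "arguments": {
  "motion": [
    {"tx": 0,"ty": 0,"tz": 0.001,"turn": 0},
    {"tx": 0,"ty": 0,"tz": 0.001,"turn": 0},
    {"tx": 0,"ty": 0,"tz": 0,"turn": 0},
    {"tx": 0,"ty": 0,"tz": 0,"turn": 0}
  ]
}}

```text
t: 14.78
tcp_pos: [0.4907, -0.2262, 0.1173]
orientation: [3.14, -0.058, 0.003]
wrist_force: [-1.3, 2.2, 7.3]
width: 0.508
grasp_force: 62.6
```

Call:
{"name": "step_arm", "arguments": {
  "motion": [
    {"tx": 0,"ty": 0,"tz": 0.001,"turn": 0},
    {"tx": 0,"ty": 0,"tz": 0,"turn": 0},
    {"tx": 0,"ty": 0,"tz": 0,"turn": 0}
  ]
}}

```text
t: 15.03
tcp_pos: [0.491, -0.2263, 0.1169]
orientation: [3.14, -0.058, 0.004]
wrist_force: [-0.1, 2.4, 10.6]
width: 0.51
grasp_force: 62.9
```

The push reads about 12 N, and the height matches a stud that is fully home on the floor, with the head down 2 mm. Now I'll ease upward through the free play.

Call:
{"name": "step_arm", "arguments": {
  "motion": [
    {"tx": 0,"ty": 0,"tz": -0.001,"turn": 0},
    {"tx": 0,"ty": 0,"tz": -0.001,"turn": 0},
    {"tx": 0,"ty": 0,"tz": -0.001,"turn": 0},
    {"tx": 0,"ty": 0,"tz": -0.001,"turn": 0},
    {"tx": 0,"ty": 0,"tz": 0,"turn": 0},
    {"tx": 0,"ty": 0,"tz": 0,"turn": 0}
  ]
}}

```text
t: 15.53
tcp_pos: [0.4896, -0.226, 0.1186]
orientation: [3.141, -0.058, -0.0]
wrist_force: [0.4, 0.0, 1.3]
width: 0.51
grasp_force: 61.9
```

Call:
{"name": "step_arm", "arguments": {
  "motion": [
    {"tx": 0,"ty": 0,"tz": -0.001,"turn": 0},
    {"tx": 0,"ty": 0,"tz": -0.001,"turn": 0},
    {"tx": 0,"ty": 0,"tz": 0,"turn": 0},
    {"tx": 0,"ty": 0,"tz": 0,"turn": 0}
  ]
}}

```text
t: 15.87
tcp_pos: [0.4893, -0.2257, 0.1203]
orientation: [-3.141, 0.058, 0.001]
wrist_force: [-0.2, -0.0, -2.5]
width: 0.51
grasp_force: 61.5
```

Call:
{"name": "step_arm", "arguments": {
  "motion": [
    {"tx": 0,"ty": 0,"tz": -0.0005,"turn": 0},
    {"tx": 0,"ty": 0,"tz": -0.0005,"turn": 0},
    {"tx": 0,"ty": 0,"tz": 0,"turn": 0},
    {"tx": 0,"ty": 0,"tz": 0,"turn": 0}
  ]
}}

```text
t: 16.2
tcp_pos: [0.4895, -0.2257, 0.1215]
orientation: [-3.141, 0.058, 0.001]
wrist_force: [0.3, -1.0, -4.0]
width: 0.508
grasp_force: 61.4
```

Call:
{"name": "step_arm", "arguments": {
  "motion": [
    {"tx": 0,"ty": 0,"tz": -0.0005,"turn": 0},
    {"tx": 0,"ty": 0,"tz": -0.0005,"turn": 0},
    {"tx": 0,"ty": 0,"tz": 0,"turn": 0},
    {"tx": 0,"ty": 0,"tz": 0,"turn": 0}
  ]
}}

```text
t: 16.53
tcp_pos: [0.4893, -0.2257, 0.1222]
orientation: [-3.141, 0.058, 0.001]
wrist_force: [1.0, 0.2, -6.3]
width: 0.506
grasp_force: 61.8
```

Call:
{"name": "step_arm", "arguments": {
  "motion": [
    {"tx": 0,"ty": 0,"tz": -0.0005,"turn": 0},
    {"tx": 0,"ty": 0,"tz": -0.0005,"turn": 0},
    {"tx": 0,"ty": 0,"tz": 0,"turn": 0},
    {"tx": 0,"ty": 0,"tz": 0,"turn": 0}
  ]
}}

```text
t: 16.87
tcp_pos: [0.4892, -0.2256, 0.123]
orientation: [-3.14, 0.058, 0.002]
wrist_force: [0.6, -1.3, -11.0]
width: 0.509
grasp_force: 62.4
```

Call:
{"name": "step_arm", "arguments": {
  "motion": [
    {"tx": 0,"ty": 0,"tz": -0.0005,"turn": 0},
    {"tx": 0,"ty": 0,"tz": 0,"turn": 0},
    {"tx": 0,"ty": 0,"tz": 0,"turn": 0},
    {"tx": 0,"ty": 0,"tz": 0,"turn": 0}
  ]
}}

```text
t: 17.2
tcp_pos: [0.4892, -0.2256, 0.1236]
orientation: [-3.14, 0.058, 0.002]
wrist_force: [0.9, -1.2, -13.1]
width: 0.509
grasp_force: 62.8
```

```bash
python3 - <<'E'
from h import *
np.set_printoptions(precision=4,suppress=True)
im=snap('scene');w=snap('wrist')
fs=[]
for i in range(4):
    o=bot.get_obs();fs.append(np.r_[o['wrist_force'],o['tcp_pos'][2]]);snap('side')
print(o['t'],np.array(fs),np.mean(fs,0))
cv2.imwrite('pics/j_w.png',w[:,:,::-1])
print([(np.round(d['extent']).tolist(),round(d['conf'],2)) for d in vision.spot_in('dial','wrist')][:4])
c=proj('scene',[.597,-.229,.05])[0].astype(int);print(c)
a=cv2.resize(im[c[1]-25:c[1]+25,c[0]-30:c[0]+30],None,fx=8,fy=8,interpolation=cv2.INTER_CUBIC)
b=cv2.resize(w,(320,200))
b=np.vstack([b,np.zeros((200,320,3),np.uint8)])
cv2.imwrite('pics/j.png',np.hstack([a,b])[:,:,::-1])
E
```

```text
17.45 [[  0.5829  -1.8251 -13.8262   0.1238]
 [  0.9514  -0.8264 -14.2491   0.1238]
 [  0.4508  -1.5869 -14.8441   0.1238]
 [ -0.7171  -1.5374 -15.5006   0.1239]] [  0.317   -1.444  -14.605    0.1238]
[([248.0, 0.0, 389.0, 245.0], 0.75), ([302.0, 294.0, 380.0, 356.0], 0.64)]
[258 195]
```

View pics/j.png

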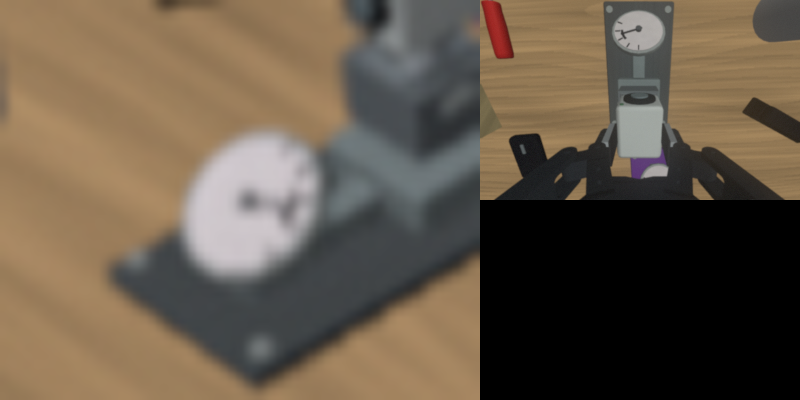

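Call:
{"name": "step_arm", "arguments": {
  "motion": [
    {"tx": 0,"ty": 0,"tz": 0.0003,"turn": 0},
    {"tx": 0,"ty": 0,"tz": 0,"turn": 0},
    {"tx": 0,"ty": 0,"tz": 0,"turn": 0}
  ]
}}

```text
t: 17.8
tcp_pos: [0.4896, -0.2257, 0.1239]
orientation: [-3.141, 0.058, 0.001]
wrist_force: [-0.6, -0.8, -14.8]
width: 0.508
grasp_force: 63.0
```

The picture shows the needle inside the dark arc, at about 12–13 N in the wrist view at (628,32). I'll ease off slightly and then hold.

Call:
{"name": "step_arm", "arguments": {
  "motion": [
    {"tx": 0,"ty": 0,"tz": 0.0003,"turn": 0},
    {"tx": 0,"ty": 0,"tz": 0,"turn": 0},
    {"tx": 0,"ty": 0,"tz": 0,"turn": 0},
    {"tx": 0,"ty": 0,"tz": 0,"turn": 0}
  ]
}}

```text
t: 18.13
tcp_pos: [0.4897, -0.2258, 0.1237]
orientation: [-3.141, 0.058, 0.0]
wrist_force: [1.4, 0.6, -14.3]
width: 0.506
grasp_force: 63.1
```

Call:
{"name": "step_arm", "arguments": {
  "motion": [
    {"tx": 0,"ty": 0,"tz": 0,"turn": 0},
    {"tx": 0,"ty": 0,"tz": 0,"turn": 0},
    {"tx": 0,"ty": 0,"tz": 0,"turn": 0},
    {"tx": 0,"ty": 0,"tz": 0,"turn": 0},
    {"tx": 0,"ty": 0,"tz": 0,"turn": 0},
    {"tx": 0,"ty": 0,"tz": 0,"turn": 0}
  ]
}}

```text
t: 18.63
tcp_pos: [0.4897, -0.2258, 0.1237]
orientation: [-3.141, 0.058, 0.0]
wrist_force: [0.5, 0.7, -14.5]
width: 0.511
grasp_force: 63.1
```

```bash
python3 - <<'E'
from h import *
np.set_printoptions(precision=3,suppress=True)
w=snap('wrist');p=vision.camera_params('wrist');o=bot.get_obs();print(o['t'],o['wrist_force'],o['tcp_pos'])
# dial: normal tilted .6 to stand +x; find dial ellipse & needle in picture
g=cv2.cvtColor(w,cv2.COLOR_RGB2GRAY);hsv=cv2.cvtColor(w,cv2.COLOR_RGB2HSV)
m=((hsv[...,1]<50)&(g>120)).astype(np.uint8);m[140:]=0;m[:,:240]=0;m[:,400:]=0
n,l,s,c=cv2.connectedComponentsWithStats(m);k=1+s[1:,4].argmax();cnt=max(cv2.findContours((l==k).astype(np.uint8),0,1)[0],key=cv2.contourArea)
cnt=cv2.convexHull(cnt);(ex,ey),ax,an=cv2.fitEllipse(cnt);print(ex,ey,ax,an)
yaw=np.deg2rad(-2.05);X=np.array([np.cos(yaw),np.sin(yaw),0]);Y=np.array([-X[1],X[0],0]);Z=np.array([0,0,1.])
N=np.cos(.6)*Z+np.sin(.6)*X;U=np.cos(.6)*-X+np.sin(.6)*Z  # U to upper edge
C0=onz('wrist',(ex,ey),.075-.037*np.sin(.6),p);Rt=np.cross(U,N)  # clockwise side seen from N
print(C0)
best=[]
for a in np.arange(-.3,2.6,.02):
    q=[C0+r*(np.cos(a)*U+np.sin(a)*Rt) for r in np.linspace(.007,.018,12)]
    u=proj('wrist',q,p).astype(np.float32);best.append((cv2.remap(g,u[None,:,0],u[None,:,1],1).mean(),a))
best.sort();print(best[:6])
E
```

```text
18.6833 [ -0.105   0.257 -14.149] [ 0.49  -0.226  0.124]
316.72308349609375 63.95686340332031 (84.60972595214844, 104.36241149902344) 90.48299407958984
[ 0.592 -0.229  0.054]
[(np.float64(106.0), np.float64(1.5600000000000016)), (np.float64(106.33333333333333), np.float64(1.5800000000000016)), (np.float64(107.83333333333333), np.float64(1.5400000000000016)), (np.float64(108.0), np.float64(1.6000000000000016)), (np.float64(109.41666666666667), np.float64(1.5200000000000016)), (np.float64(109.58333333333333), np.float64(1.6200000000000017))]
```

```bash
cat > needle.py <<'E'
from h import *
def needle(w,p):
    g=cv2.cvtColor(w,cv2.COLOR_RGB2GRAY).astype(np.float32)
    yaw=np.deg2rad(-2.05);X=np.array([np.cos(yaw),np.sin(yaw),0]);Y=np.array([-X[1],X[0],0]);Z=np.array([0,0,1.])
    N=np.cos(.6)*Z+np.sin(.6)*X;U=np.cos(.6)*-X+np.sin(.6)*Z;Rt=np.cross(U,N)
    b=cv2.blur(g,(7,7));sub=b[45:75,300:335];hy,hx=np.unravel_index(sub.argmin(),sub.shape);hub=(300+hx,45+hy)
    C=onz('wrist',hub,.056,p);r=[]
    for a in np.arange(-.5,2.6,.02):
        u=proj('wrist',[C+s*(np.cos(a)*U+np.sin(a)*Rt) for s in np.linspace(.006,.018,14)],p).astype(np.float32)
        r.append((float(cv2.remap(g,u[None,:,0],u[None,:,1],1).mean()),round(float(a),2)))
    return hub,C.round(4),sorted(r)[:4]
E
python3 - <<'E'
from needle import *
w=snap('wrist');p=vision.camera_params('wrist');o=bot.get_obs();print(o['t'],o['wrist_force'])
print(needle(w,p))
j=cv2.imread('pics/j_w.png')[:,:,::-1].copy();print('before',needle(j,p))
E
```

```text
18.7333 [ -0.08026472   0.42842678 -13.60224209]
((np.int64(316), np.int64(59)), array([ 0.5946, -0.229 ,  0.056 ]), [(75.06194305419922, 1.28), (75.6123046875, 1.26), (78.65450286865234, 1.3), (79.65931701660156, 1.24)])
before ((np.int64(316), np.int64(59)), array([ 0.5946, -0.229 ,  0.056 ]), [(78.64543914794922, 1.34), (78.96463775634766, 1.32), (82.02706146240234, 1.36), (82.4521484375, 1.3)])
```

The gauge reads about 12.7 N from the needle and about 12.3 N from the wrist force. I'll make one small trim and hold.

Call:
{"name": "step_arm", "arguments": {
  "motion": [
    {"tx": 0,"ty": 0,"tz": 0.0001,"turn": 0},
    {"tx": 0,"ty": 0,"tz": 0,"turn": 0},
    {"tx": 0,"ty": 0,"tz": 0,"turn": 0},
    {"tx": 0,"ty": 0,"tz": 0,"turn": 0},
    {"tx": 0,"ty": 0,"tz": 0,"turn": 0},
    {"tx": 0,"ty": 0,"tz": 0,"turn": 0},
    {"tx": 0,"ty": 0,"tz": 0,"turn": 0},
    {"tx": 0,"ty": 0,"tz": 0,"turn": 0},
    {"tx": 0,"ty": 0,"tz": 0,"turn": 0},
    {"tx": 0,"ty": 0,"tz": 0,"turn": 0},
    {"tx": 0,"ty": 0,"tz": 0,"turn": 0},
    {"tx": 0,"ty": 0,"tz": 0,"turn": 0}
  ]
}}

```text
t: 19.73
tcp_pos: [0.4897, -0.2259, 0.1236]
orientation: [-3.141, 0.058, -0.0]
wrist_force: [-0.0, 0.5, -13.9]
width: 0.509
grasp_force: 63.1
```

Call:
{"name": "step_arm", "arguments": {
  "motion": [
    {"tx": 0,"ty": 0,"tz": 0,"turn": 0},
    {"tx": 0,"ty": 0,"tz": 0,"turn": 0},
    {"tx": 0,"ty": 0,"tz": 0,"turn": 0},
    {"tx": 0,"ty": 0,"tz": 0,"turn": 0},
    {"tx": 0,"ty": 0,"tz": 0,"turn": 0},
    {"tx": 0,"ty": 0,"tz": 0,"turn": 0},
    {"tx": 0,"ty": 0,"tz": 0,"turn": 0},
    {"tx": 0,"ty": 0,"tz": 0,"turn": 0},
    {"tx": 0,"ty": 0,"tz": 0,"turn": 0},
    {"tx": 0,"ty": 0,"tz": 0,"turn": 0},
    {"tx": 0,"ty": 0,"tz": 0,"turn": 0},
    {"tx": 0,"ty": 0,"tz": 0,"turn": 0}
  ]
}}

```text
t: 20.73
tcp_pos: [0.4897, -0.2259, 0.1236]
orientation: [-3.141, 0.058, 0.0]
wrist_force: [0.2, 2.2, -14.5]
width: 0.505
grasp_force: 63.1
```

Call:
{"name": "step_arm", "arguments": {
  "motion": [
    {"tx": 0,"ty": 0,"tz": 0,"turn": 0},
    {"tx": 0,"ty": 0,"tz": 0,"turn": 0},
    {"tx": 0,"ty": 0,"tz": 0,"turn": 0},
    {"tx": 0,"ty": 0,"tz": 0,"turn": 0},
    {"tx": 0,"ty": 0,"tz": 0,"turn": 0},
    {"tx": 0,"ty": 0,"tz": 0,"turn": 0}
  ]
}}

```text
t: 21.23
tcp_pos: [0.4897, -0.2259, 0.1236]
orientation: [-3.141, 0.058, 0.0]
wrist_force: [-0.2, 0.8, -14.2]
width: 0.507
grasp_force: 63.1
```

```bash
python3 - <<'E'
from needle import *
w=snap('wrist');p=vision.camera_params('wrist');o=bot.get_obs();print(o['t'],o['wrist_force'],o['tcp_pos'])
print(needle(w,p))
E
```

```text
21.2833 [  1.13077429   1.72719092 -14.11222716] [ 0.48968152 -0.2258971   0.12359082]
((np.int64(316), np.int64(59)), array([ 0.5946, -0.2291,  0.056 ]), [(75.60797882080078, 1.22), (76.66392517089844, 1.24), (78.14495086669922, 1.2), (81.00725555419922, 1.26)])
```

I held about 12.2 N for 2.5 s. Next I'll lower back to no load and release.

Call:
{"name": "step_arm", "arguments": {
  "motion": [
    {"tx": 0,"ty": 0,"tz": 0.0007,"turn": 0},
    {"tx": 0,"ty": 0,"tz": 0.0007,"turn": 0},
    {"tx": 0,"ty": 0,"tz": 0.0007,"turn": 0},
    {"tx": 0,"ty": 0,"tz": 0.0007,"turn": 0},
    {"tx": 0,"ty": 0,"tz": 0.0007,"turn": 0},
    {"tx": 0,"ty": 0,"tz": 0.0007,"turn": 0},
    {"tx": 0,"ty": 0,"tz": 0,"turn": 0},
    {"tx": 0,"ty": 0,"tz": 0,"turn": 0},
    {"tx": 0,"ty": 0,"tz": 0,"turn": 0}
  ]
}}

```text
t: 22.03
tcp_pos: [0.4904, -0.2264, 0.1204]
orientation: [3.14, -0.058, 0.003]
wrist_force: [-0.2, 2.2, -0.4]
width: 0.509
grasp_force: 64.7
```

Call:
{"name": "step_arm", "arguments": {
  "motion": [
    {"tx": 0,"ty": 0,"tz": 0.0005,"turn": 0},
    {"tx": 0,"ty": 0,"tz": 0.0005,"turn": 0},
    {"tx": 0,"ty": 0,"tz": 0,"turn": 0},
    {"tx": 0,"ty": 0,"tz": 0,"turn": 0},
    {"tx": 0,"ty": 0,"tz": 0,"turn": 0}
  ]
}}

```text
t: 22.45
tcp_pos: [0.49, -0.2262, 0.1187]
orientation: [3.14, -0.058, 0.001]
wrist_force: [-0.6, 1.4, 0.8]
width: 0.508
grasp_force: 64.9
```

Call:
{"name": "step_arm", "arguments": {
  "grip": 0,
  "motion": [
    {"tx": 0,"ty": 0,"tz": 0,"turn": 0},
    {"tx": 0,"ty": 0,"tz": 0,"turn": 0},
    {"tx": 0,"ty": 0,"tz": 0,"turn": 0},
    {"tx": 0,"ty": 0,"tz": 0,"turn": 0},
    {"tx": 0,"ty": 0,"tz": 0,"turn": 0},
    {"tx": 0,"ty": 0,"tz": 0,"turn": 0},
    {"tx": 0,"ty": 0,"tz": 0,"turn": 0},
    {"tx": 0,"ty": 0,"tz": 0,"turn": 0},
    {"tx": 0,"ty": 0,"tz": 0,"turn": 0},
    {"tx": 0,"ty": 0,"tz": 0,"turn": 0}
  ]
}}

```text
t: 23.28
tcp_pos: [0.4897, -0.2259, 0.1184]
orientation: [-3.141, 0.058, 0.0]
wrist_force: [-0.0, -0.7, 0.7]
width: 1.0
grasp_force: 0.0
```

Released. Now I'll retreat straight up and check.

Call:
{"name": "step_arm", "arguments": {
  "motion": [
    {"tx": 0,"ty": 0,"tz": -0.005,"turn": 0},
    {"tx": 0,"ty": 0,"tz": -0.012,"turn": 0},
    {"tx": 0,"ty": 0,"tz": -0.02,"turn": 0},
    {"tx": 0,"ty": 0,"tz": -0.02,"turn": 0},
    {"tx": 0,"ty": 0,"tz": -0.02,"turn": 0},
    {"tx": 0,"ty": 0,"tz": -0.02,"turn": 0},
    {"tx": 0,"ty": 0,"tz": -0.02,"turn": 0},
    {"tx": 0,"ty": 0,"tz": -0.01,"turn": 0},
    {"tx": 0,"ty": 0,"tz": 0,"turn": 0},
    {"tx": 0,"ty": 0,"tz": 0,"turn": 0},
    {"tx": 0,"ty": 0,"tz": 0,"turn": 0},
    {"tx": 0,"ty": 0,"tz": 0,"turn": 0}
  ]
}}

```text
t: 24.28
tcp_pos: [0.489, -0.2254, 0.2437]
orientation: [-3.139, 0.058, 0.004]
wrist_force: [0.6, -1.3, -0.2]
width: 1.0
grasp_force: 0.0
```

```bash
python3 - <<'E'
from h import *
np.set_printoptions(precision=4,suppress=True)
o=bot.get_obs();print(o['t'],o['tcp_pos'],o['wrist_force'])
a=snap('scene');b=snap('side');w=snap('wrist','k.png')
c=np.array([.4897,-.2255,.12])
for n in('scene','side','wrist'):
    print(n,proj(n,c).round(1),[(np.round(d['extent']).tolist(),round(d['conf'],2)) for d in vision.spot_in('camera',n)][:3])
p=vision.camera_params('wrist');hsv=cv2.cvtColor(w,cv2.COLOR_RGB2HSV)
u=proj('wrist',[.4897,-.2255,.144],p)[0];m=((hsv[...,1]<45)&(hsv[...,2]>120)).astype(np.uint8)
k=np.zeros_like(m);x,y=u.astype(int);k[y-60:y+60,x-50:x+50]=1
n,l,s,cc=cv2.connectedComponentsWithStats(m*k);i=l[y,x];ys,xs=np.nonzero(l==i)
W=np.array([onz('wrist',q,.144,p)[:2] for q in zip(xs.astype(float),ys.astype(float))])
print(cv2.minAreaRect((W*1000).astype(np.float32)))
E
```

```text
24.2833 [ 0.489  -0.2254  0.2437] [ 0.6211 -1.3008 -0.2388]
scene [[279.3 167.5]] [([269.0, 157.0, 291.0, 180.0], 0.7)]
side [[352.1 160.3]] [([342.0, 153.0, 363.0, 173.0], 0.89)]
wrist [[317.  189.5]] [([293.0, 151.0, 344.0, 230.0], 0.91)]
((492.2332763671875, -227.62374877929688), (43.48173522949219, 60.5471305847168), 86.72624969482422)
```

The camera sits at the predicted place in all three views: upright, at the home height and clear of the gripper. I'm handing in.

```bash
python3 -c "
from rig import bot
print(bot.hand_in())"
```

```text
the job is handed in; nothing more can be done
None
```

The camera is snapped into the grey stand and upright; I held the pull at about 12 N for 2.5 s (highest reading about 14 N), then let go and handed the job in at about 24 s, with no verdict shown.

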